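# Jack a neck blank off its bearer and hold it up

## Task

Set the red lever jack on the bench with its saddle centred under the yellow-banded lift point of the laminated neck blank, the handle still up, without shoving the blank out of place. Then press the jack's handle down to its stop so that the banded end of the blank rises clear of its bearer, and finish while holding the handle down with the gripper. The robot itself must not touch the blank, the blank's other end must stay on its bearer, and the tape roll and sanding block stay where they are.

Things in the scene. Friction and masses are not known exactly. Their poses are not given: they have to be found in the camera images.
- blank: laminated (striped brown) timber blank, 70 mm wide (own x), 360 mm long (own y), 36 mm thick, 0.6 to 1.3 kg, lying loose across two wooden bearers whose tops are 97 mm above the bench. Origin: centre of its underside. A yellow band, 30 mm wide, goes round it 60 mm from its middle towards its own -y end
- lift_point (a point): the marked lift point: centre of the underside of a 60 x 56 mm steel pad, 3 mm thick, under the yellow band (94 mm above the bench at rest). Axes as the blank
- blank_raised_end (a point): point on the blank's underside over the middle of the bearer at its banded (-y) end, 145 mm from the blank's middle; 97 mm above the bench at rest
- blank_low_end (a point): the same at the other (+y) end, 145 mm from the middle; the blank pivots there
- bearer_near_pad: fixed wooden bearer under the banded end, 44 mm wide along the blank, 130 mm across it (from 50 mm in front of the blank's centre line to 80 mm behind it), 97 mm high. Origin: under it on the bench, on the blank's centre line
- bearer_other: the like bearer under the other end, 290 mm away. Behind (own +x) a 30 mm high, 22 mm thick wooden rail joins the two bearers, its front face 64 mm behind the blank's centre line; from the front the space between the bearers is open (246 mm wide)
- jack: loose red lever jack, about 0.83 kg. Origin on the bench under it; own +x points to its saddle end, handle at the -x end. Base plate 10 mm thick, 78 mm wide, x = -160 to +110 mm. Saddle on a 48 mm round column at x = +80 mm. Grip block x = -40 to +10 mm, 44 mm wide (own y), top 85 mm above the bench: grasp it here from above, fingers on its two y sides
- jack_grip (a point): middle of the grip block, 60 mm above the bench, at jack x = -15 mm. Axes as the jack
- saddle_top (a point): centre of the top of the round saddle (42 mm across), at jack x = +80 mm; 74 mm above the bench with the handle up, 114 mm with it fully down
- jack_handle (a joint): handle angle in rad: 0 up (slanting up 0.35 rad towards the -x end), 0.6 fully down at its stop. Hinge at jack x = -50 mm, 72 mm above the bench, along the jack's y. A spring brings the handle up again when let go. The saddle rises 66.7 mm per rad. Pressing at the pad takes up to about 12 N
- handle_pad (a point): middle of the top face of the black pad (36 x 34 x 12 mm) at the handle's free end, 92 mm from the hinge: handle up, 109 mm above the bench at jack x = -134 mm; fully down, 55 mm above it at x = -141 mm. Press here, e.g. with the closed fingertips
- masking_tape: beige tape roll, 101 mm across, 24 mm high; leave alone. Origin under its centre
- sanding_block: sanding block, 42 x 76 x 29 mm; leave alone. Origin under its centre

How it is judged:
By the outcome, as a careful person would: the job done as asked, in the order asked, and still so for the second after the job is handed in, while the arm keeps its last pose, push and grip.
It also fails if it takes over 48 s, if anything falls off the work surface, if the arm or the gripper's body presses on something with over 40 N, if the wrist force passes 120 N, or if a joint passes its speed limit or range.

## Robot

A 7-joint arm with a two-finger parallel gripper is mounted at the origin on a cart in front of the work surface, level with it; the furniture and walls round the work are solid. World frame = base frame: x ahead of the robot, y to its left, z up, the work surface at z = 0. Lengths are in m, angles in rad, forces in N, time in s.
With the tool pointing down it reaches from about 0.35 to 0.9 m from the base axis. Payload 8.1 kg.
Tool frame: the origin (TCP) lies on the front face of the gripper's body, between the roots of the fingers; the fingertips stand 66 mm ahead of it and the grasp point (between the pads) lies 47 mm ahead of it (arm.finger_overhang is the distance from the TCP to the fingertips, in m); z points along the fingers, y is the line along which they close (so a half turn about z gives the same grasp; the last joint's range is limited). The gripper opens to 92 mm and grips with 3 to 60 N. Pads are 19 mm wide; open, the fingers measure 130 mm over their backs; the gripper's body (75 mm by 190 mm) begins 47 mm behind the grasp point.
Start: joints at [1.122, 0.434, 0.025, 1.573, -0.012, 1.134, -0.075], TCP at [0.212, -0.588, 0.292] pointing down, gripper open.
Joint ranges: [-2.62, 2.62], [-0.44, 2.09], [-1.27, 1.32], [0.08, 2.57], [-1.32, 4.46], [0.12, 2], [-2.74, 2.74]. Speed limits (rad/s): [2.22, 2.22, 3.01, 3.01, 3.14, 3.14, 3.14].

## Interface

Orientations are given as a rotation vector (axis times angle).
In Python, from cell import readout, cams, workorder, spotter, arm gives the robot as it stands.
- The arm moves only by the tool run_rows, called after "Emit:" as name(argument=value, ...), one argument or row to a line, values as JSON. Schema: {"type":"object","properties":{"plan":{"type":"array","items":{"type":"array","prefixItems":[{"type":"array","items":{"type":"number"},"minItems":3,"maxItems":3},{"type":"number"},{"type":"number"}],"minItems":3,"maxItems":3},"minItems":1,"maxItems":10},"grip_force":{"type":"number"},"only":{"type":"string"},"quiet":{"type":"boolean"},"lines":{"type":"string"}},"required":["plan"],"additionalProperties":false}. plan is a list of rows, 1 to 10 of them, each written [[dx, dy, dz], turn, opening]: dx, dy, dz in shares of the most that a row can go, 1 being 50 mm, then a turn about the tool's z in fractions of the full range, 1 being 4 rad, then the opening from 0.0 (shut) to 1.0 (fully open); each row shifts and turns the commanded pose from where the row before left it, along the tool's axes as they then stand; what a row does not reach is not made up. A row lasts 1/10 s, in which the tool goes at most 0.05 m and 0.15 rad, less where a joint would pass 70% of its speed; a pose out of reach is approached as far as the arm can. The fingers move at their own pace and stop on an object; grip_force is the grip in N (left out, the last holds). Time passes only in rows, so rows that do not move let the fingers close. The tool returns the time, the measured TCP pose, the force, the opening and the grip force at its end. only (a regular expression) keeps the lines of the reply that match it, lines (a string "A,B") keeps lines A to B, and quiet returns only ok. No shift or turn number may pass 1 either way. Input that does not fit is refused with a message, and nothing moves.
- readout.observe(): the state, without advancing time (a new reading comes with each control period).
- cams.get_image(name): name is "scene" or "top"; returns a dict with "image" (420x560x3 uint8, blue, green, red), "fx", "fy", "cx", "cy" (pixels), "distortion" ([k1, k2, p1, p2, k3] as OpenCV has them; the pictures are not rectified), "cam_to_world" (4x4, takes a point from camera to world coordinates). Camera axes: x right, y down, z forward; pixel columns grow to the right and rows downward; lengths in m; the calibration is good to about 2 mm. A picture is of the moment at which its call begins. There is no depth.
- workorder.sign_off(): hands the job in; it is judged then, once.
Trained networks look in a picture, given as the dict that the camera call returned (one of the last four; its "shot" number tells which), for a name from the list of things; names that differ only in an ending like _2 or _b are one class to them, and where a whole thing is asked for, a point or a joint stands for the part that bears it (a point fixed in the world has none). Each returns a list of dicts, best first, with "score" (0 to 1); they miss things now and then, are a little off and sometimes report something else, mostly with a low value. They report only what shows in the picture. A call takes as long as a camera call.
- spotter.boxes_of(picture, name): "centre" ([x, y, z] in m, in the coordinates of the camera as it stood for that picture, good to about 4 mm: the middle of the surface that is visible of it).
The state is a dict: "clock": time; "joints": joint angles; "dq": joint speeds; "joint_efforts": joint torques, N m; "position": TCP position; "ee_rot": TCP orientation; "force": force on the tool from outside, world axes, zero at the start; "ft_torque": the same for the moment, N m; "width": opening from 0.0 (shut) to 1.0 (fully open); "gripper_force": force on a finger pad.
Only numpy, scipy, OpenCV 4.12 (cv2) and the standard library are available. Lean on these libraries where they do the work, as an engineer would, in place of code of your own. Each camera call takes 0.05 s, during which the arm holds its last target. There are 200 camera calls.

## Working session

There is one attempt and no reset: what is moved stays moved. The work goes in short steps, Python scripts to look and compute and a tool call to move; the robot and the scene stay as the last step left them, time stands still between calls to the robot, and variables do not carry over. Pictures are saved under pics/ and viewed, at most 10 in all, crops included, and the job is handed in when it is done.

```bash
mkdir -p pics; ls; cat > h.py <<'E'
import numpy as np, cv2
from cell import readout, cams, workorder, spotter, arm
def W(p,c): 
    M=np.array(p["cam_to_world"]); return M[:3,:3]@np.array(c)+M[:3,3]
def K(p): return np.array([[p["fx"],0,p["cx"]],[0,p["fy"],p["cy"]],[0,0,1.]]),np.array(p["distortion"],float)
def ray(p,uv):
    k,d=K(p); n=cv2.undistortPoints(np.array([[uv]],float),k,d)[0,0]
    M=np.array(p["cam_to_world"]); return M[:3,3],M[:3,:3]@np.array([n[0],n[1],1.])
def onz(p,uv,z):
    o,d=ray(p,uv); return o+d*(z-o[2])/d[2]
def proj(p,X):
    M=np.linalg.inv(np.array(p["cam_to_world"])); k,d=K(p)
    r,_=cv2.Rodrigues(M[:3,:3]); return cv2.projectPoints(np.array(X,float).reshape(-1,3),r,M[:3,3],k,d)[0].reshape(-1,2)
E
python3 - <<'E'
from h import *
for n in("scene","top"):
    p=cams.get_image(n); cv2.imwrite(f"pics/{n}0.png",p["image"])
    print(n,np.round(np.array(p["cam_to_world"]),3).tolist())
    for t in("blank","lift_point","jack","jack_grip","saddle_top","handle_pad","jack_handle","bearer_near_pad","bearer_other","masking_tape","sanding_block"):
        r=spotter.boxes_of(p,t)[:2]
        print(t,[(round(q["score"],2),np.round(W(p,q["centre"]),3).tolist()) for q in r])
s=readout.observe(); print({k:np.round(v,3).tolist() for k,v in s.items()},arm.finger_overhang)
E
```

```text
pics
scene [[-0.807, -0.375, 0.456, 0.089], [-0.59, 0.537, -0.603, 0.563], [-0.019, -0.756, -0.655, 0.778], [0.0, 0.0, 0.0, 1.0]]
blank [(0.86, [0.653, 0.175, 0.136])]
lift_point [(0.62, [0.648, 0.17, 0.135]), (0.55, [0.38, -0.35, 0.028])]
jack [(0.58, [0.474, -0.065, 0.028]), (0.47, [0.505, -0.376, 0.021])]
jack_grip [(0.87, [0.477, -0.066, 0.029])]
saddle_top [(0.65, [0.499, 0.013, 0.078])]
handle_pad [(0.58, [0.469, -0.182, 0.105])]
jack_handle [(0.79, [0.473, -0.185, 0.101]), (0.52, [0.614, 0.299, 0.058])]
bearer_near_pad [(0.65, [0.385, -0.35, 0.029]), (0.62, [0.631, 0.01, 0.043])]
bearer_other [(0.9, [0.611, 0.301, 0.059]), (0.46, [0.472, -0.062, 0.029])]
masking_tape [(0.67, [0.507, -0.374, 0.021])]
sanding_block [(0.79, [0.381, -0.349, 0.028])]
top [[0.015, -0.992, 0.122, 0.43], [-1.0, -0.013, 0.016, -0.064], [-0.015, -0.122, -0.992, 0.994], [0.0, 0.0, 0.0, 1.0]]
blank [(0.87, [0.659, 0.134, 0.137])]
lift_point [(0.9, [0.658, 0.131, 0.133])]
jack [(0.67, [0.486, -0.091, 0.013])]
jack_grip [(0.7, [0.481, -0.091, 0.006])]
saddle_top [(0.78, [0.497, 0.014, 0.071])]
handle_pad [(0.6, [0.48, -0.183, 0.101]), (0.28, [0.483, -0.094, 0.007])]
jack_handle [(0.77, [0.477, -0.185, 0.107])]
bearer_near_pad [(0.69, [0.614, 0.272, 0.092]), (0.66, [0.634, -0.007, 0.089])]
bearer_other []
masking_tape [(0.68, [0.512, -0.378, 0.027])]
sanding_block [(0.78, [0.389, -0.358, 0.029])]
{'clock': 1.2, 'joints': [1.122, 0.434, 0.025, 1.573, -0.012, 1.134, -0.075], 'dq': [-0.001, 0.001, -0.0, -0.001, -0.003, 0.002, 0.002], 'joint_efforts': [0.001, -66.767, 0.984, -31.481, -0.061, 0.033, 0.0], 'position': [0.212, -0.588, 0.292], 'ee_rot': [3.095, 0.54, -0.0], 'force': [-0.138, -0.422, 0.362], 'ft_torque': [-0.035, 0.047, -0.005], 'gripper_force': 0.0, 'width': 1.004} 0.0655
```

View pics/scene0.png

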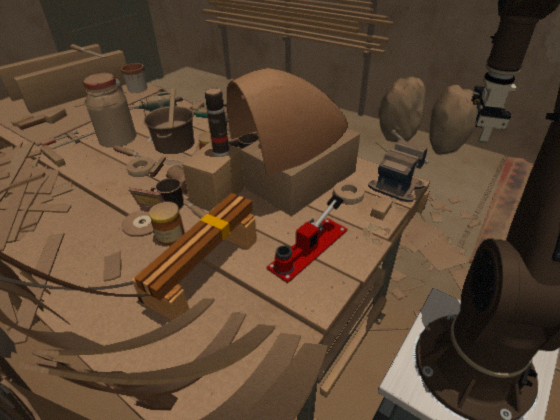

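View pics/top0.png

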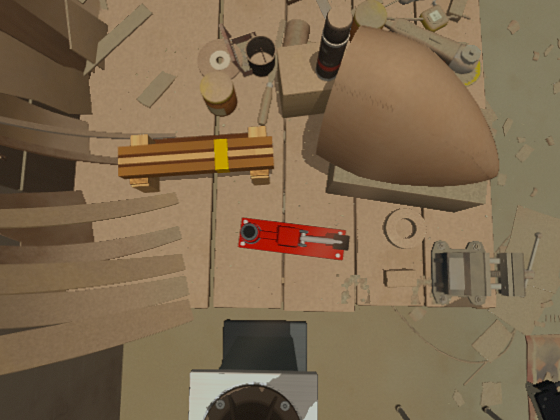

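```bash
python3 - <<'E'
from h import *
a=cv2.imread("pics/top0.png");b=cv2.imread("pics/scene0.png")
f=lambda c:cv2.resize(c,None,fx=4,fy=4,interpolation=cv2.INTER_CUBIC)
c1=f(a[120:195,105:290]); c2=f(a[205:270,225:365])
o=np.zeros((600,800,3),np.uint8); o[:300,:740]=c1; o[310:570,:560]=c2
cv2.imwrite("pics/crop1.png",o); cv2.imwrite("pics/crop2.png",cv2.resize(b[185:325,125:355],None,fx=3.4,fy=3.4,interpolation=cv2.INTER_CUBIC))
E
```

```text
(no output)
```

View pics/crop1.png

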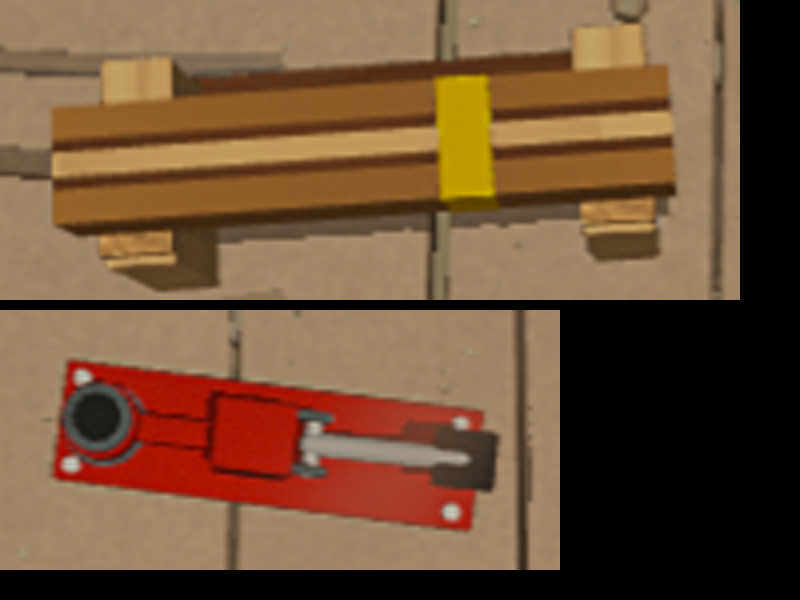

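View pics/crop2.png

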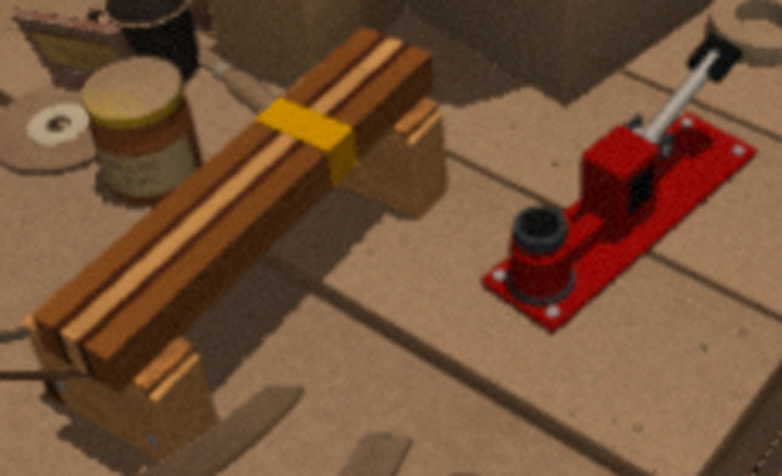

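```bash
cat >> h.py <<'E'
def tri(p,uv,q,uw):
    (a,d),(b,e)=ray(p,uv),ray(q,uw); s=np.linalg.lstsq(np.c_[d,-e],b-a,rcond=None)[0]
    return (a+d*s[0]+b+e*s[1])/2, np.linalg.norm(a+d*s[0]-b-e*s[1])
E
python3 - <<'E'
from h import *
t=cams.get_image("top");s=cams.get_image("scene")
T1=lambda u,v:(105+u/4-.375,120+v/4-.375)
T2=lambda u,v:(225+u/4-.375,205+v/4-.375)
S=lambda u,v:(125+u/3.4-.35,185+v/3.4-.35)
def pt(n,a,b): X,e=tri(t,a,s,b); print(n,X.round(4),round(e,4))
pt("saddle",T2(97,107),S(540,223)); pt("band",T1(464.5,136),S(307,125.5)); pt("grip top",T2(255,128),S(622,149))
B=[onz(t,T1(*c),.133)[:2] for c in((52,109),(667,66),(673,183),(54,222))]
lb,rb,rf,lf=B; y=(lb+lf-rb-rf)/2; print("blank len",np.linalg.norm(y),"w",np.linalg.norm(lb-lf),np.linalg.norm(rb-rf),"yaw y",np.degrees(np.arctan2(y[1],y[0])),"mid",sum(B)/4)
yh=y/np.linalg.norm(y); print("lift from corners",sum(B)/4-.06*yh,"lift from band",onz(t,T1(464.5,136),.133),"scene",onz(s,S(307,125.5),.133))
J=[onz(t,T2(*c),.01)[:2] for c in((68,51),(482,102),(468,220),(55,169))]
x=(J[0]+J[3]-J[1]-J[2])/2; xh=x/np.linalg.norm(x); c=sum(J)/4+.025*xh
print("jack len",np.linalg.norm(x),"yaw",np.degrees(np.arctan2(x[1],x[0])),"org",c,"grip",c-.015*xh,"saddle",c+.08*xh, "saddle px",onz(t,T2(97,107),.074),onz(s,S(540,223),.074))
o=readout.observe();print(cv2.Rodrigues(np.array(o["ee_rot"]))[0].round(3).tolist(),o["clock"])
E
```

```text
saddle [0.4959 0.0123 0.0765] 0.0
band [0.6686 0.0756 0.1332] 0.0037
grip top [ 0.4841 -0.0819  0.0875] 0.0001
blank len 0.35800028078843604 w 0.06727173793297599 0.06934940146206735 yaw y 94.42619415033292 mid [0.66463071 0.13687808]
lift from corners [0.6692612  0.07705702] lift from band [0.6702592  0.07666958 0.133     ] scene [0.66685697 0.07483532 0.133     ]
jack len 0.26577331556058265 yaw 83.76211853794308 org [ 0.48694595 -0.06666077] grip [ 0.4853161  -0.08157196] saddle [0.49563848 0.01286558] saddle px [0.49611664 0.01253366 0.074     ] [0.49735857 0.01035409 0.074     ]
[[0.941, 0.339, -0.0], [0.339, -0.941, -0.0], [-0.0, 0.0, -1.0]] 1.3
```

Units first: shifts go in shares of 50 mm and turns go in shares of 4 rad. So 0.03 m is 0.6, -0.027 m is -0.54.

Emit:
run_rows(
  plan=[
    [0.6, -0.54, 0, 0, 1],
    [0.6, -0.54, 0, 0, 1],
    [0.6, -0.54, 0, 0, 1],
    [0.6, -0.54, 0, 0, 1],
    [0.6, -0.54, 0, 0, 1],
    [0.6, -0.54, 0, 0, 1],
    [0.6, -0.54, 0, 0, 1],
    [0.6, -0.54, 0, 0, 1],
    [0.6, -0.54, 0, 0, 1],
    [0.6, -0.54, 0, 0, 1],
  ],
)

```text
refused: plan[0]: [0.6, -0.54, 0, 0, 1] is too long (schema: maxItems 3). Nothing was moved.
```

Wrong form. The message asks for rows with the three-number parts in brackets of their own, so I'll send the same numbers that way.

Emit:
run_rows(
  plan=[
    [[0.6, -0.54, 0], 0, 1],
    [[0.6, -0.54, 0], 0, 1],
    [[0.6, -0.54, 0], 0, 1],
    [[0.6, -0.54, 0], 0, 1],
    [[0.6, -0.54, 0], 0, 1],
    [[0.6, -0.54, 0], 0, 1],
    [[0.6, -0.54, 0], 0, 1],
    [[0.6, -0.54, 0], 0, 1],
    [[0.6, -0.54, 0], 0, 1],
    [[0.6, -0.54, 0], 0, 1],
  ],
)

```text
clock: 2.3
position: [0.4031, -0.2309, 0.2925]
ee_rot: [3.094, 0.54, 0.001]
force: [0.8, -1.1, -0.1]
width: 1.002
gripper_force: 0.0
```

Emit:
run_rows(
  plan=[
    [[0.6, -0.54, 0], 0, 1],
    [[0.6, -0.54, 0], 0, 1],
    [[0.6, -0.54, 0], 0, 1],
    [[0, 0, 0], -0.035, 1],
    [[0, 0, 0], -0.035, 1],
    [[0, 0, 0], -0.035, 1],
    [[0, 0, 0], -0.035, 1],
    [[0, 0, 0], -0.035, 1],
    [[0, 0, 0], -0.035, 1],
    [[0, 0, 0], -0.035, 1],
  ],
)

```text
clock: 3.3
position: [0.4598, -0.1257, 0.2923]
ee_rot: [2.471, 1.94, 0.0]
force: [-1.1, -0.1, 0.7]
width: 1.002
gripper_force: 0.0
```

Emit:
run_rows(
  plan=[
    [[0, 0, 0], -0.0343, 1],
    [[0, 0, 0], 0, 1],
  ],
)

```text
clock: 3.5
position: [0.4598, -0.1258, 0.2923]
ee_rot: [2.336, 2.1, 0.0]
force: [0.8, -0.4, -0.1]
width: 1.001
gripper_force: 0.0
```

```bash
cat >> h.py <<'E'
def go(x,y,z=None,yaw=None):
    o=readout.observe(); R=cv2.Rodrigues(np.array(o["ee_rot"]))[0]; p=np.array(o["position"])
    d=R.T@(np.array([x,y,p[2] if z is None else z])-p); a=np.degrees(np.arctan2(R[1,0],R[0,0]))
    print("t",o["clock"],"pos",p.round(4),"yaw",a.round(2),"tilt",R[2].round(3),"delta tool",d.round(4),"turn",None if yaw is None else round(np.radians(a-yaw),4),"j",np.round(o["joints"],2),"F",np.round(o["force"],1),"w",o["width"],o["gripper_force"])
E
python3 -c "
from h import *;go(.4853,-.0815,.107,83.8)"
```

```text
t 3.5 pos [ 0.4598 -0.1258  0.2923] yaw 83.92 tilt [ 0.  0. -1.] delta tool [0.0467 0.0207 0.1853] turn 0.0021 j [ 0.52  0.23 -0.44  1.89  0.11  1.04 -0.07] F [ 0.8 -0.4 -0.1] w 1.0009542670092038 0.0
```

In the tool's units: 0.03 m is 0.6, 0.0234 m is 0.468.

Emit:
run_rows(
  plan=[
    [[0.468, 0.208, 0], 0, 1],
    [[0.468, 0.208, 0], 0, 1],
    [[0, 0, 0.6], 0, 1],
    [[0, 0, 0.6], 0, 1],
    [[0, 0, 0.6], 0, 1],
    [[0, 0, 0.6], 0, 1],
    [[0, 0, 0.6], 0, 1],
    [[0, 0, 0.6], 0, 1],
    [[0, 0, 0.12], 0, 1],
    [[0, 0, 0], 0, 1],
  ],
)

```text
clock: 4.5
position: [0.4852, -0.0812, 0.1058]
ee_rot: [-2.339, -2.095, 0.002]
force: [-0.2, 0.1, 0.4]
width: 1.002
gripper_force: 0.0
```

```bash
python3 - <<'E'
from h import *
go(.4853,-.0815,.106,83.8)
p=cams.get_image("top"); cv2.imwrite("pics/t1.png",cv2.resize(p["image"][170:310,190:410],None,fx=3.4,fy=3.4))
E
```

```text
t 4.5 pos [ 0.4852 -0.0812  0.1058] yaw 83.69 tilt [-0.    -0.002 -1.   ] delta tool [-0.0002  0.0002 -0.0002] turn -0.0019 j [ 0.34  0.51 -0.38  2.06  0.31  0.63 -0.35] F [-0.2  0.1  0.4] w 1.0022755912184667 0.0
```

View pics/t1.png

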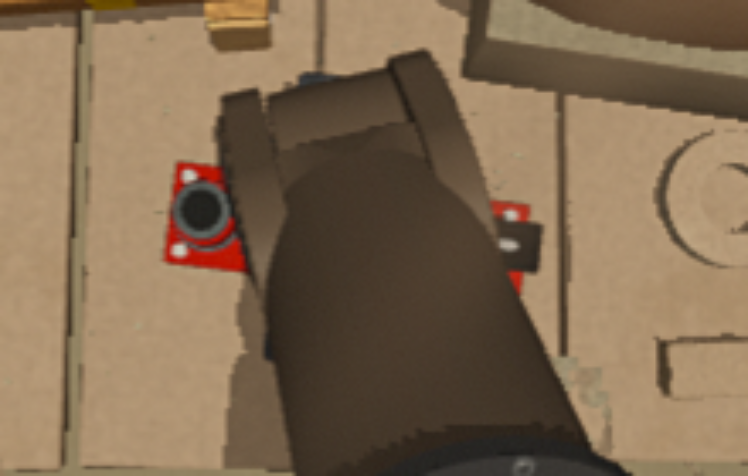

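Emit:
run_rows(
  plan=[
    [[0, 0, 0], 0, 0.3],
    [[0, 0, 0], 0, 0.3],
    [[0, 0, 0], 0, 0.3],
    [[0, 0, 0], 0, 0.3],
    [[0, 0, 0], 0, 0.3],
    [[0, 0, 0], 0, 0.3],
  ],
  grip_force=45,
)

```text
clock: 5.15
position: [0.4855, -0.0814, 0.1063]
ee_rot: [2.338, 2.098, 0.0]
force: [-0.5, 0.3, -0.1]
width: 0.529
gripper_force: 0.0
```

Emit:
run_rows(
  plan=[
    [[0, 0, 0], 0, 0.3],
    [[0, 0, -0.2], 0, 0.3],
    [[0, 0, -0.2], 0, 0.3],
    [[0, 0, 0], 0, 0.3],
  ],
)

```text
clock: 5.55
position: [0.4859, -0.0814, 0.1274]
ee_rot: [2.338, 2.097, 0.001]
force: [0.7, -0.8, -7.7]
width: 0.473
gripper_force: 45.0
```

```bash
python3 -c "
from h import *;go(.42,.06,.106+.02,4.4)"
```

```text
t 5.55 pos [ 0.4859 -0.0814  0.1274] yaw 83.8 tilt [-0.     0.001 -1.   ] delta tool [ 0.1334 -0.0808  0.0013] turn 1.3858 j [ 0.36  0.47 -0.4   2.05  0.28  0.67 -0.33] F [ 0.7 -0.8 -7.7] w 0.4731276580323543 44.99459266662598
```

In the tool's units: 0.03 m is 0.6, 0.02 m is 0.4, 0.13 rad / 4 = 0.0325.

Emit:
run_rows(
  plan=[
    [[0.4, -0.24, 0], 0, 0.3],
    [[0.6, -0.36, 0], 0, 0.3],
    [[0.6, -0.36, 0], 0, 0.3],
    [[0.6, -0.36, 0], 0, 0.3],
    [[0.4, -0.24, 0], 0, 0.3],
    [[0, 0, 0], 0.02, 0.3],
    [[0, 0, 0], 0.0325, 0.3],
    [[0, 0, 0], 0.0325, 0.3],
    [[0, 0, 0], 0.0325, 0.3],
    [[0, 0, 0], 0.0325, 0.3],
  ],
)

```text
clock: 6.55
position: [0.4218, 0.0563, 0.1263]
ee_rot: [-2.857, -1.306, 0.0]
force: [0.3, 0.4, -8.2]
width: 0.479
gripper_force: 45.0
```

Emit:
run_rows(
  plan=[
    [[0, 0, 0], 0.0325, 0.3],
    [[0, 0, 0], 0.0325, 0.3],
    [[0, 0, 0], 0.0325, 0.3],
    [[0, 0, 0], 0.0325, 0.3],
    [[0, 0, 0], 0.0325, 0.3],
    [[0, 0, 0], 0.0325, 0.3],
    [[0, 0, 0], 0, 0.3],
    [[0, 0, 0], 0, 0.3],
  ],
)

```text
clock: 7.35
position: [0.4218, 0.0564, 0.1262]
ee_rot: [3.138, 0.137, -0.0]
force: [-1.1, 0.1, -9.1]
width: 0.478
gripper_force: 45.0
```

```bash
python3 - <<'E'
from h import *
go(.5743,.0692,.112,4.4)
a=cams.get_image("top"); b=cams.get_image("scene")
for p in(a,b):
    for n in("saddle_top","handle_pad"): print(n,[(round(q["score"],2),W(p,q["centre"]).round(3)) for q in spotter.boxes_of(p,n)[:2]])
cv2.imwrite("pics/t2.png",np.vstack([cv2.resize(p["image"][120:320,120:380],(520,400)) for p in (a,)]+[cv2.resize(b["image"][170:320,120:380],(520,200*3//2))])[:600])
np.savez("p2.npz",a=a["image"],b=b["image"])
E
```

```text
t 7.35 pos [0.4218 0.0564 0.1262] yaw 4.98 tilt [-0.  0. -1.] delta tool [0.153  0.0005 0.0142] turn 0.0102 j [-0.21  0.36 -0.06  2.22  0.04  0.56 -1.78] F [-1.1  0.1 -9.1] w 0.47797457788452263 44.99470889568329
saddle_top [(0.6, array([0.517, 0.064, 0.096]))]
handle_pad [(0.53, array([0.307, 0.036, 0.126])), (0.28, array([0.476, 0.036, 0.032]))]
saddle_top [(0.68, array([0.519, 0.066, 0.098]))]
handle_pad [(0.75, array([0.311, 0.054, 0.124]))]
```

View pics/t2.png

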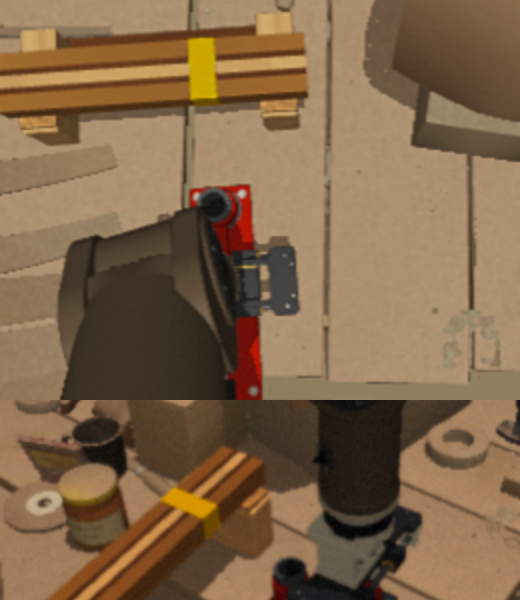

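In the tool's units: 0.025 m is 0.5, 0.02 m is 0.4.

Emit:
run_rows(
  plan=[
    [[0, 0, 0.28], 0, 0.3],
    [[0.45, 0, 0], 0, 0.3],
    [[0.5, 0, 0], 0, 0.3],
    [[0.5, 0, 0], 0, 0.3],
    [[0.5, 0, 0], 0, 0.3],
    [[0.4, 0, 0], 0, 0.3],
    [[0.4, 0, 0], 0, 0.3],
    [[0.3, 0, 0], 0, 0.3],
    [[0, 0, 0], 0, 0.3],
    [[0, 0, 0], 0, 0.3],
  ],
)

```text
clock: 8.65
position: [0.5735, 0.0688, 0.1117]
ee_rot: [3.139, 0.13, -0.002]
force: [0.3, -0.9, -9.5]
width: 0.477
gripper_force: 45.0
```

```bash
python3 - <<'E'
from h import *
go(.5744,.0683,.106,5)
b=cams.get_image("scene")
for n in("saddle_top","handle_pad","blank"): print(n,[(round(q["score"],2),W(b,q["centre"]).round(3)) for q in spotter.boxes_of(b,n)[:2]])
cv2.imwrite("pics/t3.png",cv2.resize(b["image"][170:330,120:380],None,fx=3,fy=3))
E
```

```text
t 8.65 pos [0.5735 0.0688 0.1117] yaw 4.76 tilt [-0.001  0.    -1.   ] delta tool [0.0009 0.0005 0.0057] turn -0.0043 j [-0.18  0.57 -0.04  1.87  0.03  0.71 -1.73] F [ 0.3 -0.9 -9.5] w 0.4767822640720837 44.994640946388245
saddle_top []
handle_pad [(0.69, array([0.465, 0.067, 0.108]))]
blank [(0.85, array([0.651, 0.211, 0.136]))]
```

View pics/t3.png

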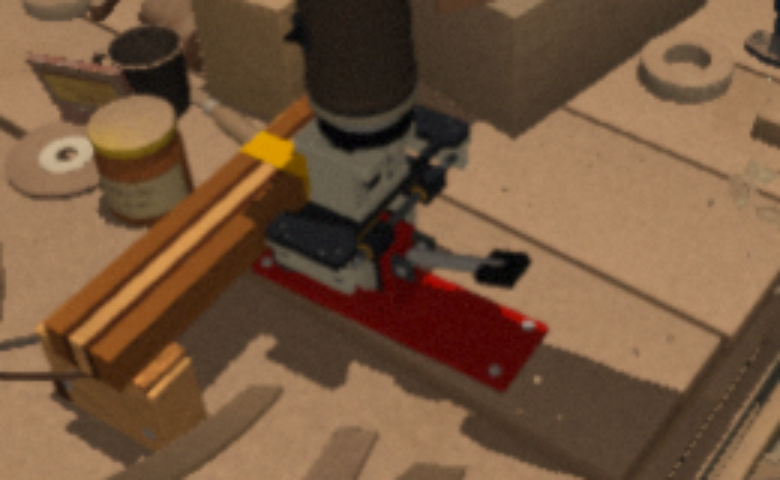

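In the tool's units: 0.003 m is 0.06, 0.001 m is 0.02.

Emit:
run_rows(
  plan=[
    [[0.02, 0, 0.06], 0, 0.3],
    [[0, 0, 0.06], 0, 0.3],
    [[0, 0, 0], 0, 0.3],
  ],
)

```text
clock: 9.15
position: [0.575, 0.069, 0.1063]
ee_rot: [3.139, 0.13, 0.0]
force: [-0.5, -0.2, -3.5]
width: 0.478
gripper_force: 45.0
```

Emit:
run_rows(
  plan=[
    [[0, 0, 0], 0, 0.75],
    [[0, 0, 0], 0, 0.75],
    [[0, 0, 0], 0, 0.75],
    [[0, 0, 0], 0, 0.75],
    [[0, 0, -0.4], 0, 0.75],
    [[0, 0, -0.6], 0, 0.75],
    [[0, 0, -0.6], 0, 0.75],
    [[0, 0, -0.6], 0, 0],
    [[-0.6, 0, 0], 0, 0],
    [[-0.6, 0, 0], 0, 0],
  ],
)

```text
clock: 10.15
position: [0.5154, 0.0642, 0.2173]
ee_rot: [-3.138, -0.13, -0.004]
force: [-0.9, -0.2, -0.4]
width: 0.539
gripper_force: 0.0
```

Emit:
run_rows(
  plan=[
    [[-0.6, 0, 0], 0, 0],
    [[-0.6, 0, 0], 0, 0],
    [[0, 0, 0], 0, 0],
    [[0, 0, 0], 0, 0],
  ],
)

```text
clock: 10.55
position: [0.4556, 0.0591, 0.2167]
ee_rot: [-3.139, -0.13, -0.002]
force: [0.3, -0.6, 0.1]
width: 0.189
gripper_force: 0.0
```

```bash
python3 - <<'E'
from h import *
go(.454,.059,.2,5)
a=cams.get_image("top");b=cams.get_image("scene")
for p in (a,b):
  for n in("saddle_top","handle_pad","blank","lift_point","jack_grip"): print(n,[(round(q["score"],2),W(p,q["centre"]).round(3)) for q in spotter.boxes_of(p,n)[:2]])
o=np.zeros((600,800,3),np.uint8)
o[:300,:740]=cv2.resize(a["image"][120:195,105:290],None,fx=4,fy=4,interpolation=2)
c=cv2.resize(b["image"][210:310,190:390],None,fx=3,fy=3,interpolation=2); o[300:600,:600]=c
cv2.imwrite("pics/t4.png",o)
E
```

```text
t 10.55 pos [0.4556 0.0591 0.2167] yaw 4.75 tilt [ 0.001 -0.    -1.   ] delta tool [-0.0016 -0.      0.0167] turn -0.0044 j [-0.19  0.26 -0.06  2.05  0.02  0.83 -1.76] F [ 0.3 -0.6  0.1] w 0.18884867529460764 0.0
saddle_top []
handle_pad []
blank [(0.95, array([0.657, 0.134, 0.136]))]
lift_point [(0.65, array([0.657, 0.132, 0.134]))]
jack_grip [(0.77, array([0.574, 0.058, 0.004]))]
saddle_top [(0.74, array([ 0.508, -0.369,  0.021]))]
handle_pad [(0.67, array([0.466, 0.066, 0.103]))]
blank [(0.81, array([0.649, 0.173, 0.136]))]
lift_point [(0.91, array([0.646, 0.171, 0.134]))]
jack_grip [(0.95, array([0.547, 0.08 , 0.008]))]
```

View pics/t4.png

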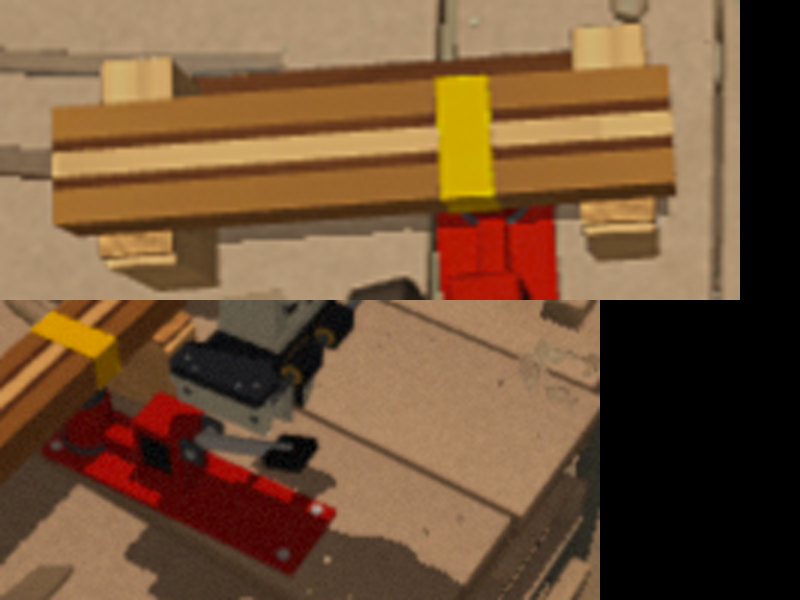

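```bash
python3 - <<'E'
from h import *
t=cams.get_image("top");s=cams.get_image("scene")
S=lambda u,v:(190+u/3-.33,210+(v-300)/3-.33)
T=lambda u,v:(105+u/4-.375,120+v/4-.375)
R1=onz(s,S(289,572),.01)[:2];R2=onz(s,S(335,512),.01)[:2];F=onz(s,S(43,450),.01)[:2]
x=F-R1; xh=x/np.linalg.norm(x); print("len",np.linalg.norm(x),"w",np.linalg.norm(R1-R2),"yaw",np.degrees(np.arctan2(x[1],x[0])))
m=(R1+F)/2+np.array([xh[1],-xh[0]])*.039  # +y side -> centre
print("saddle",m+xh*.105)
L,Rr=onz(t,T(437,250),.01),onz(t,T(557,250),.01); print("top mid",L,Rr,(L+Rr)/2)
L,Rr=onz(t,T(455,285),.085),onz(t,T(521,285),.085); print("grip sides",L,Rr)
h=np.radians(5); print("predicted saddle",.575+.0946,.069+.0083)
E
```

```text
len 0.2636540780066301 w 0.0747197231615209 yaw 4.168301192881306
saddle [0.6679019  0.07442657]
top mid [0.62808295 0.11226446 0.01      ] [0.62897767 0.03387567 0.01      ] [0.62853031 0.07307007 0.01      ]
grip sides [0.59169671 0.08722934 0.085     ] [0.59216847 0.04750731 0.085     ]
predicted saddle 0.6696 0.07730000000000001
```

In the tool's units: 0.014 m is 0.28, 0.012 m is 0.24.

Emit:
run_rows(
  plan=[
    [[-0.04, 0, 0.24], 0, 0],
    [[0, 0, 0.28], 0, 0],
    [[0, 0, 0.24], 0, 0],
    [[0, 0, 0.1], 0, 0],
    [[0, 0, 0.1], 0, 0],
    [[-0.02, 0, 0.12], 0, 0],
    [[0, 0, 0.12], 0, 0],
    [[0, 0, 0], 0, 0],
  ],
)

```text
clock: 12.05
position: [0.4522, 0.0588, 0.1557]
ee_rot: [3.139, 0.13, -0.001]
force: [-1.7, 0.1, 3.4]
width: 0.004
gripper_force: 1.5
```

```bash
python3 -c "
from h import *;go(.45,.0588,.121,5)"
```

```text
t 12.05 pos [0.4522 0.0588 0.1557] yaw 4.74 tilt [-0.001  0.    -1.   ] delta tool [-0.0022 -0.0002  0.0347] turn -0.0045 j [-0.2   0.35 -0.06  2.13  0.03  0.67 -1.77] F [-1.7  0.1  3.4] w 0.003728158662295424 1.4922635764196457
```

In the tool's units: 0.004 m is 0.08, 0.003 m is 0.06.

Emit:
run_rows(
  plan=[
    [[0, 0, 0.08], 0, 0],
    [[-0.02, 0, 0.08], 0, 0],
    [[0, 0, 0.08], 0, 0],
    [[0, 0, 0.08], 0, 0],
    [[0, 0, 0.08], 0, 0],
    [[-0.02, 0, 0.08], 0, 0],
    [[0, 0, 0.08], 0, 0],
    [[0, 0, 0.06], 0, 0],
    [[0, 0, 0], 0, 0],
    [[0, 0, 0], 0, 0],
  ],
)

```text
clock: 13.05
position: [0.4515, 0.0587, 0.1257]
ee_rot: [-3.139, -0.13, -0.004]
force: [-1.4, 0.8, 9.5]
width: 0.008
gripper_force: 4.6
```

```bash
python3 -c "
from h import *;go(.45,.0588,.121,5)"
```

```text
t 13.05 pos [0.4515 0.0587 0.1257] yaw 4.73 tilt [ 0.003 -0.    -1.   ] delta tool [-0.0015 -0.0002  0.0047] turn -0.0048 j [-0.2   0.4  -0.06  2.16  0.04  0.59 -1.78] F [-1.4  0.8  9.5] w 0.008217098573676203 4.626764992426615
```

In the tool's units: 0.002 m is 0.04, 0.001 m is 0.02.

Emit:
run_rows(
  plan=[
    [[0, 0, 0.04], 0, 0],
    [[0, 0, 0.04], 0, 0],
    [[0, 0, 0.02], 0, 0],
    [[0, 0, 0], 0, 0],
  ],
)

```text
clock: 13.45
position: [0.452, 0.0588, 0.1221]
ee_rot: [-3.138, -0.129, -0.006]
force: [-6.6, -1.9, 34.3]
width: 0.005
gripper_force: 17.1
```

Emit:
run_rows(
  plan=[
    [[0, 0, 0.04], 0, 0],
    [[0, 0, 0], 0, 0],
  ],
)

```text
clock: 13.65
position: [0.4522, 0.0588, 0.121]
ee_rot: [-3.138, -0.129, -0.008]
force: [-10.7, -2.7, 51.3]
width: 0.01
gripper_force: 25.9
```

Emit:
run_rows(
  plan=[
    [[0, 0, 0.04], 0, 0],
    [[0, 0, 0], 0, 0],
  ],
)

```text
clock: 13.85
position: [0.4524, 0.0589, 0.12]
ee_rot: [-3.138, -0.129, -0.009]
force: [-15.5, -3.6, 68.9]
width: 0.002
gripper_force: 34.2
```

```bash
python3 - <<'E'
from h import *
go(.45,.0588,.121,5)
E
```

```text
t 13.85 pos [0.4524 0.0589 0.12  ] yaw 4.71 tilt [ 0.006 -0.    -1.   ] delta tool [-0.0024 -0.0001 -0.001 ] turn -0.005 j [-0.2   0.41 -0.06  2.16  0.04  0.57 -1.78] F [-15.5  -3.6  68.9] w 0.002272275627526624 34.171019392088056
```

In the tool's units: -0.0022 m is -0.044, -0.002 m is -0.04.

Emit:
run_rows(
  plan=[
    [[0, 0, -0.04], 0, 0],
    [[0, 0, -0.044], 0, 0],
    [[0, 0, 0], 0, 0],
    [[0, 0, 0], 0, 0],
  ],
)

```text
clock: 14.25
position: [0.452, 0.0588, 0.1223]
ee_rot: [-3.138, -0.129, -0.007]
force: [-5.0, -1.0, 31.6]
width: 0.007
gripper_force: 15.6
```

```bash
python3 - <<'E'
from h import *
go(.45,.0588,.121,5)
a=cams.get_image("top");b=cams.get_image("scene")
o=np.zeros((600,800,3),np.uint8)
o[:300,:740]=cv2.resize(a["image"][120:195,105:290],None,fx=4,fy=4,interpolation=2)
o[300:600,:720]=cv2.resize(b["image"][195:295,150:390],None,fx=3,fy=3,interpolation=2)
cv2.imwrite("pics/t5.png",o)
E
```

```text
t 14.25 pos [0.452  0.0588 0.1223] yaw 4.71 tilt [ 0.004 -0.    -1.   ] delta tool [-0.002  -0.0002  0.0013] turn -0.005 j [-0.2   0.4  -0.06  2.16  0.04  0.58 -1.78] F [-5.  -1.  31.6] w 0.007328248238577082 15.57332894881256
```

View pics/t5.png

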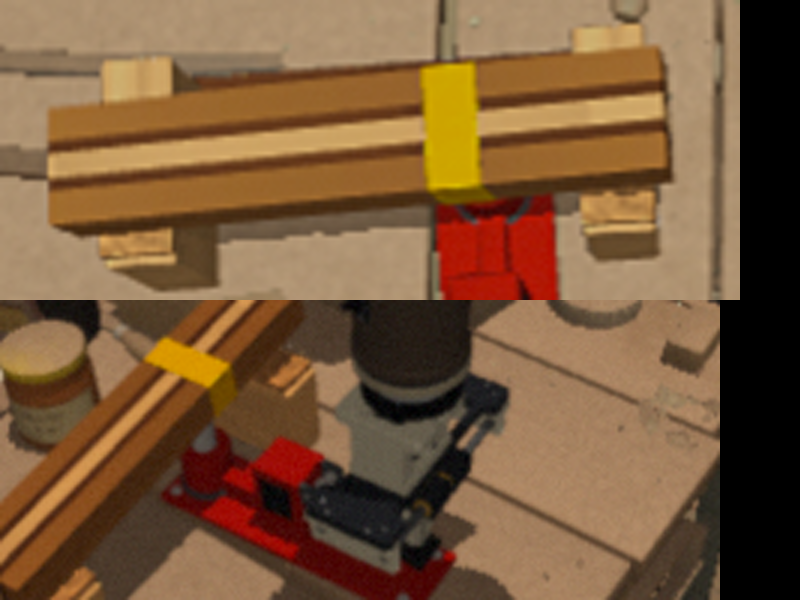

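The banded end is clear of its bearer: the band has moved to (450,130) in the top crop, and the lifted post shows at (205,440) in the scene crop. The other end still rests on its bearer, and the handle is held down at its stop with about 30 N.

```bash
python3 -c "
from h import *;print(workorder.sign_off())"
```

```text
the job is handed in; nothing more can be done
None
```

The jack's saddle sits within about 2 mm of the lift point, by camera measurement. The gripper is holding the handle at its stop with about 30 N, the banded end is clear of its bearer, the other end is still on its own, and the job was handed in at about 14 s; while finding the stop, I briefly pressed the handle pad with about 70 N through the fingertips.

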